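# Lock the painting turntable

## Robot

A 6-joint arm with a two-finger parallel gripper is mounted at the origin on the work surface. World frame = base frame: x ahead of the robot, y to its left, z up, the work surface at z = 0. Lengths are in m, angles in rad, forces in N, time in s.
With the tool pointing down it reaches from about 0.15 to 0.775 m from the base axis. Payload 6.1 kg.
Tool frame: the origin (TCP) lies on the centre line of the jaws, within the pads' length; the fingertips stand 11 mm ahead of it and the grasp point (between the pads) lies 8 mm behind it (arm.nose_length is the distance from the TCP to the fingertips, in m); z points along the fingers, y is the direction in which the jaws open and shut (so a half turn about z gives the same grasp; the last joint's range is limited). The gripper opens to 85 mm and grips with 20 to 120 N. Pads are 22 mm wide; open, the fingers measure 114 mm over their backs; the gripper's body (76 mm by 85 mm) begins 54 mm behind the grasp point. The pads swing forward as they close: fully open they stand 13 mm farther back than shut.
Start: joints at [1.166, 0.126, -0.04, 1.405, 0, 1.571], TCP at [0.207, 0.483, 0.242] pointing down, gripper open.
Joint ranges: [-2.72, 2.72], [-0.95, 1.95], [-1.27, 1.35], [-1.78, 2.02], [-1.46, 1.47], [-3.14, 3.14]. Speed limits (rad/s): [2.39, 2.39, 3.01, 3.14, 3.14, 3.14].

## Interface

Orientations are given as a rotation vector (axis times angle).
In Python, from bench import arm, optics, order gives the robot as it stands. The module is installed in compiled form; this text tells all that it offers.
- The arm moves only by the tool apply_moves, never from a script. Its argument "plan" is a list that holds one entry, the list of rows, each a list of 5 numbers: the shift along the tool's x, y, z in mm, then the turn about the tool's z in rad, then the opening in per cent of the stroke, from 0 (shut) to 100 (fully open). In form: [[[tx, ty, tz, roll, jaw], ...]]. A call has 1 to 8 rows; each row is the pose to reach, as a shift and turn from the pose commanded when the call began, along the tool's axes at that moment; what a row does not reach only later rows make up. A row lasts 1/12 s, in which the tool goes at most 41.7 mm and 7.16 degrees, less where a joint would pass 70% of its speed; a pose out of reach is approached as far as the arm can. A call with a gripper value outside its range is refused whole. The fingers move at their own pace and stop on an object; "grip_force" is the grip in N (left out, the last holds). Time passes only in rows, so rows that repeat a pose let the fingers close. It gives the time, the measured TCP pose, the force and the opening at its end, in the units of the state.
- arm.sense(): the state, without advancing time (a new reading comes with each control period).
- optics.grab_frame(name): name is "side" or "top" or "wrist"; returns (picture, depth): 420x560x3 uint8, red, green, blue; 420x560 float32, m along the optical axis (not along the pixel's ray), 0 where there is no reading.
- optics.calibration(name): a dict with "vertical_fov" (degrees; the focal length in pixels is half the picture's height over the tangent of half this angle, whatever the lens; pixels are square), "cx", "cy" (the principal point, pixels), "dist_coeffs" ([k1, k2, p1, p2, k3] as OpenCV has them; the pictures are not rectified), "T" (4x4, takes a point from camera to world coordinates); the wrist camera has in their place "hand_eye" (4x4, takes a point from camera to tool coordinates, whose origin is the TCP and whose axes are the flange's). Camera axes: x right, y down, z forward; pixel columns grow to the right and rows downward; lengths in m; the calibration is good to about 2 mm. A picture is of the moment at which its call begins: read the wrist's pose just before it. calibration takes no time and is no camera call.
- order.sign_off(): hands the job in, once; it reports no verdict.
The state is a dict: "clock": time; "qpos": joint angles; "joint_vel": joint speeds; "joint_efforts": joint torques, N m; "ee_pos": TCP position; "orientation": TCP orientation; "wrist_force": force on the tool from outside, world axes, zero at the start; "ft_torque": the same for the moment, N m; "width": finger opening in m.
Only numpy, scipy, OpenCV 4.12 (cv2) and the standard library are available. Lean on these libraries where they do the work, as an engineer would, in place of code of your own. Each camera call takes 0.05 s, during which the arm holds its last target.

## Task

Lock the painting turntable: push its upright post round with the fingertips until the slot in the disc faces the lock bar, then push the bar's tab gently until the bar is fully home in the slot. Only push, grip nothing; do not touch the freshly painted cover in the middle of the disc, leave the tape rolls and the jar where they are, and finish clear of everything.

Things in the scene. Friction and masses are not known exactly. Their poses are not given: they have to be found in the camera images.
- stand: Fixed low turntable stand, bolted to the bench: a dark 200 x 200 mm, 8 mm thick foot plate under the disc. Origin on the bench surface, on the disc's upright axis; z up. Its y axis is the direction in which the lock bar slides in: the bar and its 56 mm wide guide lie on the -y side, from 108 to 208 mm from the axis; guide top 50 mm above the bench.
- disc (a joint): Turn of the aluminium locking disc about the upright axis through the stand's origin, rad, anticlockwise positive seen from above. 0 = slot faces the bar exactly (stand's -y). Starts 0.55 to 1.25, stops at -0.35 and 1.4. Light friction (1 to 2 N at the post); stays where left. Disc radius 100 mm, 30 to 50 mm above the bench. The bar meets the solid rim unless within about 0.03 rad of 0.
- slot_mouth (a point): Middle of the slot's mouth on the disc's rim, level with the disc's top (50 mm above the bench, 100 mm from the axis). The one slot is 16 mm wide, cut 40 mm in from the rim, right through the disc's thickness. Turns with the disc.
- post: Upright round dark steel post for turning the disc, 18 mm in diameter, on a 32 mm wide lug sticking out of the rim opposite the slot. It stands 115 mm from the disc's axis, from 48 to 100 mm above the bench. Origin on its axis, 47 mm above the bench. With the disc at angle q it lies at (-115 sin q, 115 cos q) mm in the stand's frame.
- cover: Round low domed motorcycle cover with fresh paint, fixed on the middle of the disc: radius 38 mm, 34 mm high, top 84 mm above the bench. Origin at its underside's centre. Not to be touched.
- bar (a joint): Travel of the steel lock bar towards the disc's axis along the stand's +y, m. 0 = drawn out (nose 108 mm from the axis), 0.043 = fully home against its stop, 35 mm deep in the slot. Starts 0 to 0.005. Friction about 2 N, stays where left. Bar 11 mm wide, 14 mm high, top 48 mm above the bench, round nose.
- bar_nose (a point): Foremost point of the bar's rounded nose, at the height of the bar's top (48 mm above the bench). Moves with the bar.
- tab: Upright steel push tab standing on the rear of the bar: a plate 32 mm wide across the bar, 12 mm thick along it, from 54 to 90 mm above the bench. Origin on the bar's top, 48 mm above the bench, in the middle of the tab's thickness, 57 mm behind the nose; axes as the stand's. Push its outer face (the -y side) towards +y; nothing stands behind it.
- tape_wide: Loose masking tape roll lying flat, 110 mm across, 36 mm high. Origin at the centre of its underside.
- tape_thin: Loose narrow masking tape roll lying flat, 100 mm across, 14 mm high. Origin at the centre of its underside.
- jar: Loose closed paint jar standing upright, 56 mm across, 75 mm high. Origin at the centre of its underside.

How it is judged:
On the way, in this order (a step that is already met when the one before it is completed fails the run):
1. the slot is turned to face the bar while the bar is still outside the disc (value of joint disc between -0.08 and 0.08 rad and value of joint bar below 0.015 m), for 0.2 s.
2. the bar is pushed home in the slot (value of joint bar above 0.039 m), for 0.2 s.
At the end, for the whole second after the job is handed in: The bar stands at least 39 of its 43 mm home, the disc's slot is within 0.08 rad of the bar, and both are at rest (value of joint bar above 0.039 m and value of joint disc between -0.08 and 0.08 rad and velocity of joint bar below 0.005 m/s and velocity of joint disc between -0.03 and 0.03 rad/s); the robot touches nothing.
It fails at once if the painted cover is touched (contact force between cover and the fingers above 0.3 N or contact force between cover and the arm above 0.3 N).
It fails at once if the post is gripped or forced (over 35 N) (contact force between post and the fingers above 35 N or contact force between post and the arm above 35 N).
It fails at once if the tab is gripped or forced (over 35 N) (contact force between tab and the fingers above 35 N or contact force between tab and the arm above 35 N).
It fails at once if a bystander is shifted or lifted (over 20 mm) (distance of any of tape_wide, tape_thin, jar from where it was at the start of the episode above 0.02 m).
It also fails if it takes over 54 s, if anything falls off the work surface, if the arm or the gripper's body presses on something with over 40 N, if the wrist force passes 120 N, or if a joint passes its speed limit or range.

## Working session

There is one attempt and no reset: what is moved stays moved. The work goes in short steps, Python scripts to look and compute and a tool call to move; the robot and the scene stay as the last step left them, time stands still between calls to the robot, and variables do not carry over. Pictures are saved under pics/ and viewed, and the job is handed in when it is done.

Besides the shell and the picture viewer there is one more tool, called after "Emit:" as name(argument=value, ...) on one line, values as JSON. apply_moves: Moves the arm, as the interface text tells. Its arguments: {"type":"object","properties":{"plan":{"type":"array","items":{"type":"array","items":{"type":"array","items":{"type":"number"}}}},"grip_force":{"type":"number"}},"required":["plan"]}

```bash
mkdir -p pics; cat > h.py <<'E'
import numpy as np,cv2
from bench import arm,optics,order
def save(n,f):
    im,d=optics.grab_frame(n); cv2.imwrite('pics/'+f+'.png',im[:,:,::-1]); np.savez('pics/'+f+'.npz',im=im,d=d); return im,d
def K(n):
    c=optics.calibration(n); f=210/np.tan(np.radians(c['vertical_fov']/2)); return np.array([[f,0,c['cx']],[0,f,c['cy']],[0,0,1]]),np.array(c['dist_coeffs'],float)
def T(n,s=None):
    c=optics.calibration(n)
    if 'T' in c: return np.array(c['T'])
    M=np.eye(4); M[:3,:3]=cv2.Rodrigues(np.array(s['orientation'],float))[0]; M[:3,3]=s['ee_pos']; return M@np.array(c['hand_eye'])
def cloud(n,d,M):
    k,ds=K(n); v,u=np.mgrid[0:420,0:560]
    p=cv2.undistortPoints(np.stack([u.ravel(),v.ravel()],1).astype(np.float64)[:,None],k,ds)[:,0].reshape(420,560,2)
    P=np.dstack([p*d[...,None],d]); return P@M[:3,:3].T+M[:3,3]
E
python3 - <<'E'
from h import *
s=arm.sense(); print(s)
for n in ['top','side','wrist']: save(n,n+'0'); print(optics.calibration(n))
E
```

```text
{'clock': 0.0, 'qpos': array([ 1.16600778e+00,  1.26368125e-01, -4.06305328e-02,  1.40538793e+00,
       -2.97947703e-06,  1.57081730e+00]), 'joint_vel': array([ 3.20602445e-05, -4.12241473e-04, -8.24981183e-04, -3.51804069e-04,
       -1.33401886e-03, -1.29012418e-03]), 'joint_efforts': array([ 7.72514450e-04, -4.35914361e+01,  3.52925384e+01,  1.71458238e-02,
        1.41874407e-04, -4.97160926e-06]), 'ee_pos': array([0.20660254, 0.48220792, 0.24152437]), 'orientation': array([-6.31476618e-01, -3.07714896e+00,  2.44768331e-03]), 'wrist_force': array([-0.46392094,  0.43307017,  0.04510067]), 'ft_torque': array([-0.04140872,  0.01276827, -0.01510117]), 'width': 0.08545853350897346}
{'vertical_fov': 54.428822718158855, 'cx': 279.94654242038416, 'cy': 211.58524030917516, 'dist_coeffs': array([-0.06039248,  0.        ,  0.        ,  0.        ,  0.        ]), 'T': array([[ 7.57197103e-03, -9.79590094e-01,  2.00862918e-01,
         4.16667951e-01],
       [-9.99969365e-01, -7.81602441e-03, -4.21984462e-04,
         6.68591209e-02],
       [ 1.98332127e-03, -2.00853570e-01, -9.79619268e-0
[... 368 characters left out ...]
615802, -0.61992785,  0.78449244, -0.58181174],
       [-0.01092314, -0.7844386 , -0.62011029,  0.55796669],
       [ 0.        ,  0.        ,  0.        ,  1.        ]])}
{'vertical_fov': 70.24687474699071, 'cx': 277.441360146371, 'cy': 210.22819982068083, 'dist_coeffs': array([-0.04599877,  0.        ,  0.        ,  0.        ,  0.        ]), 'hand_eye': array([[-1.63734605e-04, -9.45532085e-01, -3.25528876e-01,
         8.37363970e-02],
       [ 9.99999946e-01, -6.17199472e-05, -3.23708322e-04,
        -6.13922198e-04],
       [ 2.85984980e-04, -3.25528911e-01,  9.45532044e-01,
        -1.31464852e-01],
       [ 0.00000000e+00,  0.00000000e+00,  0.00000000e+00,
         1.00000000e+00]])}
```

View pics/top0.png

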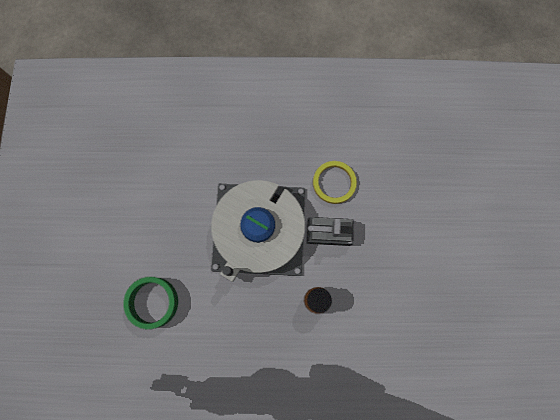

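View pics/side0.png

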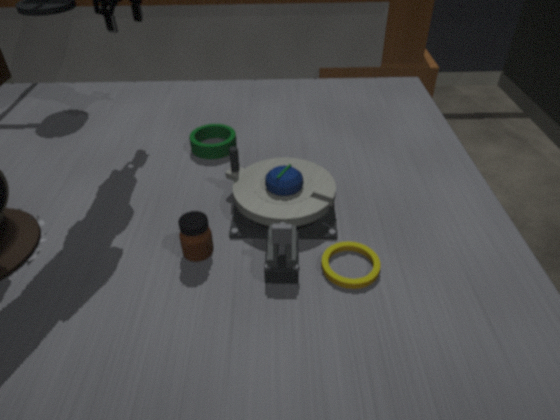

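Top view: the disc is at about (258,226), its slot at (279,193), the post at (228,271), the guide and tab at about (335,231), and the jar at (318,300). The tape rolls are at (335,182) and (150,303). Next I'll measure these from the depth.

```bash
python3 - <<'E'
from h import *
for n in ['top','side']:
    z=np.load(f'pics/{n}0.npz'); im,d=z['im'].astype(int),z['d']
    P=cloud(n,d,T(n)); ok=d>0
    print(n)
    R,G,B=im[...,0],im[...,1],im[...,2]
    roi=ok&(P[...,0]>.15)&(P[...,0]<.6)&(P[...,1]>-.3)&(P[...,1]<.4)
    bench=roi&(abs(P[...,2])<.01); print('bench z',np.median(P[bench][:,2]))
    def rep(l,m):
        m=m.astype(np.uint8)
        k,lab,st,c=cv2.connectedComponentsWithStats(m)
        for i in np.argsort(-st[1:,4])[:3]+1:
            if st[i,4]<8: continue
            q=P[lab==i]; print(l,st[i,4],c[i].round(1),'mean',q.mean(0).round(4),'min',q.min(0).round(3),'max',q.max(0).round(3), 'circ',cv2.minEnclosingCircle(q[:,:2].astype(np.float32)))
    rep('blue',roi&(B>R+40)&(P[...,2]>.045))
    rep('yellow',roi&(R>B+60)&(G>B+60))
    rep('green',roi&(G>R+30)&(G>B+15)&(P[...,2]<.045))
    rep('disc',roi&(abs(P[...,2]-.05)<.006)&(R>120))
    rep('high',roi&(P[...,2]>.06)&~((B>R+40)))
E
python3 - <<'E'
import cv2
im=cv2.imread('pics/top0.png'); cv2.imwrite('pics/top0c.png',cv2.resize(im[165:320,200:375],None,fx=4.5,fy=3.8,interpolation=cv2.INTER_CUBIC))
E
```

```text
top
bench z 0.00047576432105711497
blue 814 [257.1 224.1] mean [0.5606 0.1136 0.0785] min [0.527 0.079 0.059] max [0.598 0.148 0.087] circ ((0.5626494884490967, 0.1141749694943428), 0.03579923138022423)
green 810 [148.9 302.5] mean [0.3982 0.3417 0.036 ] min [0.346 0.288 0.002] max [0.453 0.396 0.041] circ ((0.4007352888584137, 0.3423808217048645), 0.0566309317946434)
disc 3745 [256.5 240. ] mean [0.5316 0.1159 0.0506] min [0.466 0.017 0.045] max [0.6   0.213 0.056] circ ((0.5548374056816101, 0.11418046802282333), 0.10224104672670364)
disc 94 [318.7 228.2] mean [ 0.5581 -0.0169  0.0483] min [ 0.553 -0.041  0.044] max [0.563 0.004 0.052] circ ((0.5583939552307129, -0.018519941717386246), 0.02308528497815132)
disc 48 [227.5 276.5] mean [0.454  0.1752 0.0485] min [0.447 0.162 0.045] max [0.463 0.192 0.052] circ ((0.4566766619682312, 0.17664986848831177), 0.01518254168331623)
high 487 [318.7 300.3] mean [ 0.4069 -0.0128  0.0752] min [ 0.384 -0.038  0.063] max [0.431 0.011 0.079] circ ((0.4069710075855255, -0.013167062774300575), 0.025028584524989128)
high 129 [335.5 227. ] mean [ 0.5546 
[... 1018 characters left out ...]
075)
disc 19 [298.5 164.6] mean [0.5966 0.1831 0.051 ] min [0.591 0.168 0.049] max [0.6   0.202 0.053] circ ((0.5988426208496094, 0.1847897619009018), 0.01700972393155098)
high 619 [193.1 223.4] mean [ 0.4099 -0.0204  0.0722] min [ 0.384 -0.04   0.06 ] max [0.433 0.012 0.077] circ ((0.40889737010002136, -0.014095399528741837), 0.026639843359589577)
high 362 [281.5 232.7] mean [ 0.5575 -0.0549  0.0786] min [ 0.542 -0.059  0.06 ] max [ 0.573 -0.044  0.091] circ ((0.5574734807014465, -0.052138976752758026), 0.016355806961655617)
high 355 [283.7 181. ] mean [0.5644 0.0977 0.0715] min [0.529 0.076 0.06 ] max [0.6   0.138 0.087] circ ((0.5646584630012512, 0.1115303710103035), 0.036725837737321854)
```

View pics/top0c.png

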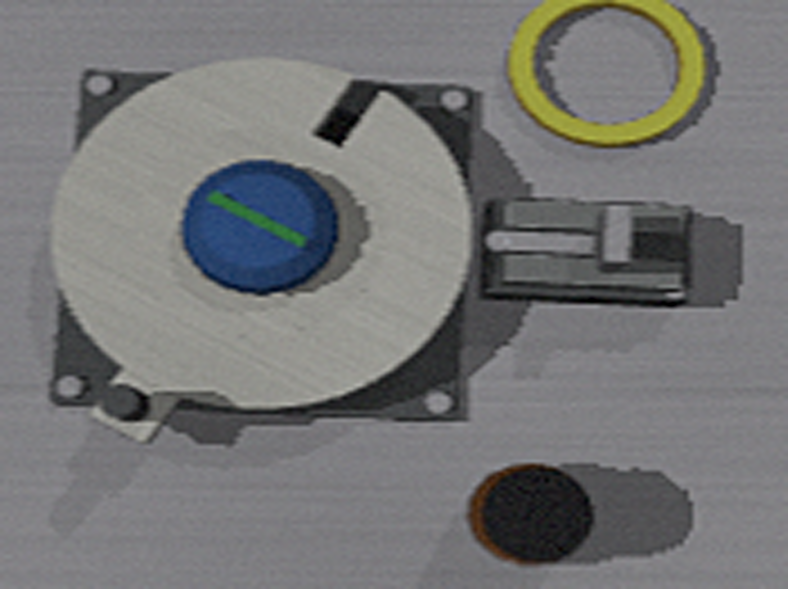

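```bash
cat >> h.py <<'E'
def ortho(n,im,M,x0,x1,y0,y1,z,res):
    # image: right = -y, down = -x
    k,ds=K(n); xs=np.arange(x1,x0,-res); ys=np.arange(y1,y0,-res)
    X,Y=np.meshgrid(xs,ys,indexing='ij'); W=np.stack([X,Y,np.full_like(X,z)],-1).reshape(-1,3)
    Mi=np.linalg.inv(M); C=W@Mi[:3,:3].T+Mi[:3,3]
    p=cv2.projectPoints(C,np.zeros(3),np.zeros(3),k,ds)[0].reshape(X.shape+(2,)).astype(np.float32)
    return cv2.remap(np.ascontiguousarray(im),p[...,0],p[...,1],cv2.INTER_CUBIC)
E
python3 - <<'E'
from h import *
z=np.load('pics/top0.npz'); im=z['im']
o=ortho('top',im,T('top'),.43,.69,-.10,.25,.05,.0005)
cv2.imwrite('pics/o0.png',o[:,:,::-1])
# disc circle
R=o.astype(int).mean(2); m=(R>125).astype(np.uint8)
k,lab,st,c=cv2.connectedComponentsWithStats(cv2.morphologyEx(m,cv2.MORPH_OPEN,np.ones((5,5),np.uint8)))
print(st[:6])
i=1+np.argmax([s[4] if s[2]<450 else 0 for s in st[1:]])
cn=max(cv2.findContours((lab==i).astype(np.uint8),cv2.RETR_EXTERNAL,cv2.CHAIN_APPROX_NONE)[0],key=len)[:,0].astype(float)
from scipy.optimize import least_squares
r=least_squares(lambda p:np.hypot(*(cn-p[:2]).T)-p[2],[270,250,200],loss='soft_l1',f_scale=1).x
print(r, 'centre',.43+.26-r[1]*.0005,.25-r[0]*.0005,'R',r[2]*.5)
E
```

```text
[[     0      0    700    520 138558]
 [     0      0    700    452 164117]
 [   216      0     10      6     49]
 [   228      0     12      6     59]
 [   267      0      9     10     60]
 [   276      0     48     19    569]]
[385.49456175 110.21358317 407.79137445] centre 0.6348932084125031 0.05725271912286667 R 203.8956872251038
```

View pics/o0.png

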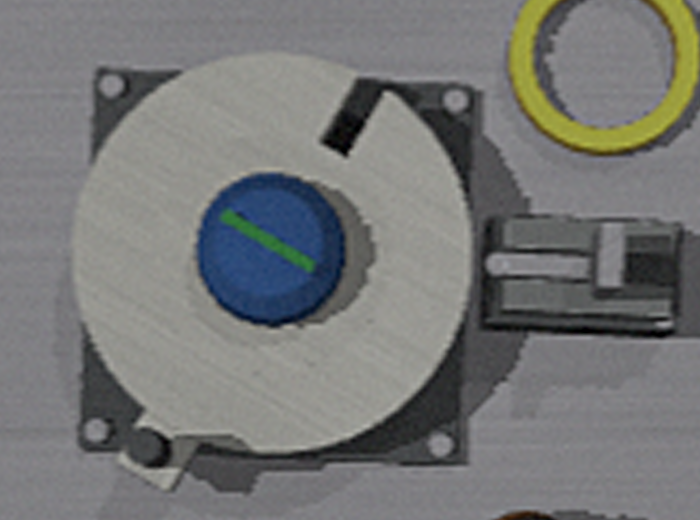

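```bash
cat >> h.py <<'E'
def info(s=None):
    s=s or arm.sense(); R=cv2.Rodrigues(np.array(s['orientation']))[0]
    print('t%.2f'%s['clock'],'tcp',np.round(s['ee_pos'],4),'yaw_y %.3f'%np.arctan2(R[1,1],R[0,1]),'F',np.round(s['wrist_force'],2),'w %.4f'%s['width'],'q',np.round(s['qpos'],2),'tilt',R[:2,2].round(4))
    return s,R
def rows(pts):
    s,R=info(); y0=np.arctan2(R[1,1],R[0,1])
    for x,y,z,a in pts:
        t=R.T@(np.array([x,y,z])-s['ee_pos'])*1000; print([*np.round(t,0),round(y0-a,2)])
E
python3 - <<'E'
from h import *
rows([(.445,.125,.20,1.166),(.445,.125,.073,1.166)])
E
```

```text
t0.15 tcp [0.2066 0.4823 0.2417] yaw_y 1.166 F [ 0.21 -0.22 -0.23] w 0.0856 q [ 1.17  0.13 -0.04  1.41  0.    1.57] tilt [-0.0005 -0.0011]
[np.float64(-360.0), np.float64(-235.0), np.float64(42.0), np.float64(-0.0)]
[np.float64(-360.0), np.float64(-234.0), np.float64(169.0), np.float64(-0.0)]
```

Emit:
apply_moves(plan=[[[-15, -10, 0, 0, 0], [-45, -30, 5, 0, 0], [-75, -50, 10, 0, 0], [-105, -69, 15, 0, 0], [-135, -88, 20, 0, 0], [-165, -108, 25, 0, 0], [-195, -127, 30, 0, 0], [-225, -147, 35, 0, 0]]], grip_force=40)

```text
clock: 0.82
ee_pos: [0.3562, 0.2573, 0.207]
orientation: [0.631, 3.078, 0.0]
wrist_force: [0.7, 0.9, -1.1]
width: -0.0002
```

Emit:
apply_moves(plan=[[[-25, -16, 0, 0, 0], [-55, -36, 2, 0, 0], [-85, -56, 5, 0, 0], [-115, -75, 5, 0, 0], [-130, -85, 5, 0, 0], [-135, -88, 10, 0, 0], [-135, -88, 10, 0, 0]]])

```text
clock: 1.4
ee_pos: [0.4453, 0.1237, 0.1962]
orientation: [-0.635, -3.075, 0.001]
wrist_force: [-0.5, 0.5, 0.7]
width: 0.0001
```

```bash
python3 - <<'E'
from h import *
rows([(.445,.125,.15,1.25),(.445,.125,.073,1.25)])
save('wrist','w1');save('top','t1')
E
```

```text
t1.40 tcp [0.4453 0.1237 0.1962] yaw_y 1.163 F [-0.46  0.48  0.65] w 0.0001 q [ 0.27  0.01 -0.26  1.3   0.    0.68] tilt [-0.0015 -0.0003]
[np.float64(1.0), np.float64(1.0), np.float64(46.0), np.float64(-0.09)]
[np.float64(1.0), np.float64(1.0), np.float64(123.0), np.float64(-0.09)]
```

View pics/w1.png

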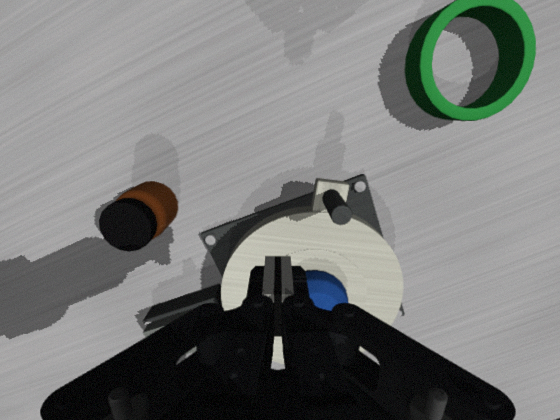

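View pics/t1.png

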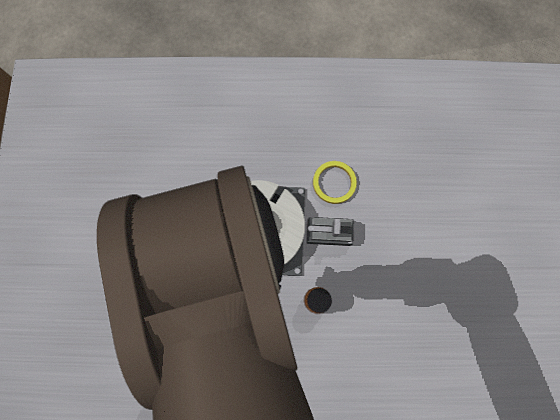

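Emit:
apply_moves(plan=[[[0, 0, 20, -0.04, 0], [0, 0, 50, -0.08, 0], [0, 0, 80, -0.08, 0], [0, 0, 105, -0.08, 0], [0, 0, 120, -0.08, 0], [0, 0, 126, -0.08, 0], [0, 0, 126, -0.08, 0]]])

```text
clock: 2.08
ee_pos: [0.4436, 0.1256, 0.0701]
orientation: [-0.504, -3.098, 0.001]
wrist_force: [0.1, -0.1, -0.1]
width: -0.0001
```

```bash
python3 - <<'E'
from h import *
c=np.array([.564,.114])
pts=[]
for ph in np.arange(1.45,1.15,-.05): pts.append((c[0]-.115*np.sin(ph),c[1]+.115*np.cos(ph),.070,ph-.1))
rows(pts); print(np.round(pts,3))
save('wrist','w2');
E
```

```text
t2.08 tcp [0.4436 0.1256 0.0701] yaw_y 1.248 F [ 0.07 -0.05 -0.15] w -0.0001 q [ 0.28  0.07 -0.49  1.02  0.    0.6 ] tilt [-0.0027 -0.0005]
[np.float64(-5.0), np.float64(4.0), np.float64(0.0), np.float64(-0.1)]
[np.float64(-4.0), np.float64(10.0), np.float64(0.0), np.float64(-0.05)]
[np.float64(-3.0), np.float64(16.0), np.float64(0.0), np.float64(-0.0)]
[np.float64(-3.0), np.float64(21.0), np.float64(0.0), np.float64(0.05)]
[np.float64(-3.0), np.float64(27.0), np.float64(0.0), np.float64(0.1)]
[np.float64(-3.0), np.float64(33.0), np.float64(0.0), np.float64(0.15)]
[np.float64(-3.0), np.float64(38.0), np.float64(0.0), np.float64(0.2)]
[[0.45  0.128 0.07  1.35 ]
 [0.451 0.134 0.07  1.3  ]
 [0.452 0.139 0.07  1.25 ]
 [0.453 0.145 0.07  1.2  ]
 [0.455 0.15  0.07  1.15 ]
 [0.457 0.156 0.07  1.1  ]
 [0.459 0.161 0.07  1.05 ]]
```

View pics/w2.png

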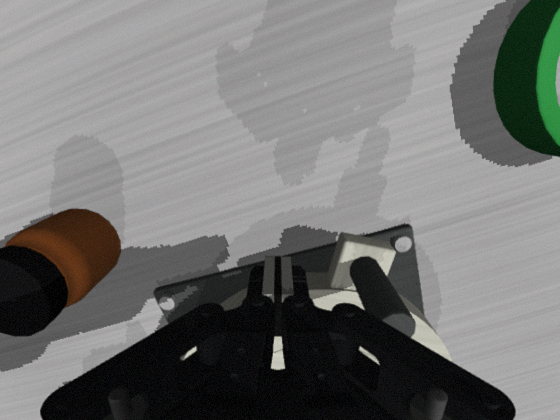

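Emit:
apply_moves(plan=[[[-3, 4, 0, 0, 0], [-3, 8, 0, 0, 0], [-3, 12, 0, 0, 0], [-3, 15, 0, 0.03, 0], [-3, 18, 0, 0.05, 0], [-3, 21, 0, 0.08, 0], [-3, 24, 0, 0.1, 0]]])

```text
clock: 2.72
ee_pos: [0.4563, 0.1472, 0.0721]
orientation: [0.664, 3.069, 0.001]
wrist_force: [-0.0, 1.5, 0.1]
width: -0.0
```

```bash
python3 - <<'E'
from h import *
c=np.array([.564,.114])
s=arm.sense(); r=s['ee_pos'][:2]-c; ph=np.arctan2(-r[0],r[1]); print('phi',ph,'rad',np.hypot(*r))
pts=[]
for k in range(1,9):
    p=ph-.035*k; pts.append((c[0]-.115*np.sin(p),c[1]+.115*np.cos(p),.070,p-.1))
rows(pts)
save('wrist','w3');
E
```

```text
phi 1.2718073393573452 rad 0.11268827762816741
t2.72 tcp [0.4563 0.1472 0.0721] yaw_y 1.145 F [-0.04  1.55  0.07] w -0.0000 q [ 0.31  0.1  -0.45  1.02  0.    0.74] tilt [0.0013 0.0005]
[np.float64(3.0), np.float64(4.0), np.float64(2.0), np.float64(0.01)]
[np.float64(3.0), np.float64(8.0), np.float64(2.0), np.float64(0.04)]
[np.float64(3.0), np.float64(12.0), np.float64(2.0), np.float64(0.08)]
[np.float64(3.0), np.float64(16.0), np.float64(2.0), np.float64(0.11)]
[np.float64(3.0), np.float64(20.0), np.float64(2.0), np.float64(0.15)]
[np.float64(3.0), np.float64(24.0), np.float64(2.0), np.float64(0.18)]
[np.float64(2.0), np.float64(28.0), np.float64(2.0), np.float64(0.22)]
[np.float64(2.0), np.float64(32.0), np.float64(2.0), np.float64(0.25)]
```

View pics/w3.png

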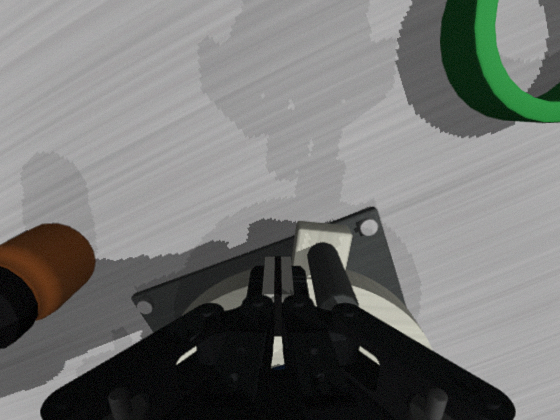

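Emit:
apply_moves(plan=[[[3, 3, 2, 0.0, 0], [3, 6, 2, 0.03, 0], [3, 9, 2, 0.05, 0], [3, 12, 2, 0.08, 0], [3, 16, 2, 0.11, 0], [3, 20, 2, 0.15, 0], [3, 24, 2, 0.18, 0], [2, 28, 2, 0.22, 0]]])

```text
clock: 3.43
ee_pos: [0.4671, 0.1732, 0.0711]
orientation: [0.996, 2.975, 0.002]
wrist_force: [0.7, -2.3, 8.5]
width: 0.0001
```

```bash
cat >> h.py <<'E'
def nxt(d=.035,lead=.1,n=8,z=.07):
    c=np.array([.564,.114])
    s=arm.sense(); r=s['ee_pos'][:2]-c; ph=np.arctan2(-r[0],r[1]); print('phi',ph,'rad',np.hypot(*r))
    rows([(c[0]-.115*np.sin(p),c[1]+.115*np.cos(p),z,p-lead) for p in ph-d*np.arange(1,n+1)])
E
python3 - <<'E'
from h import *
nxt()
save('wrist','w4');
E
```

```text
phi 1.0226182000234645 rad 0.11350564387349794
t3.43 tcp [0.4671 0.1732 0.0711] yaw_y 0.924 F [ 0.65 -2.33  8.45] w 0.0001 q [ 0.36  0.13 -0.42  1.02 -0.    1.  ] tilt [ 0.0043 -0.0001]
[np.float64(2.0), np.float64(4.0), np.float64(1.0), np.float64(0.04)]
[np.float64(2.0), np.float64(8.0), np.float64(1.0), np.float64(0.07)]
[np.float64(2.0), np.float64(12.0), np.float64(1.0), np.float64(0.11)]
[np.float64(2.0), np.float64(16.0), np.float64(1.0), np.float64(0.14)]
[np.float64(2.0), np.float64(20.0), np.float64(1.0), np.float64(0.18)]
[np.float64(1.0), np.float64(24.0), np.float64(1.0), np.float64(0.21)]
[np.float64(1.0), np.float64(28.0), np.float64(1.0), np.float64(0.25)]
[np.float64(0.0), np.float64(32.0), np.float64(1.0), np.float64(0.28)]
```

View pics/w4.png

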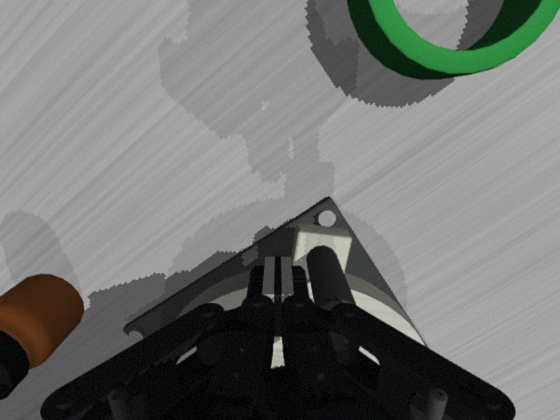

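The upward force of 8.5 N suggests the post's top is touching the finger linkage. I'll raise the tool about 14 mm and carry on.

Emit:
apply_moves(plan=[[[0, -2, -7, 0, 0], [0, -2, -14, 0, 0], [0, -2, -14, 0, 0]]])

```text
clock: 3.73
ee_pos: [0.4646, 0.1716, 0.0849]
orientation: [0.994, 2.979, 0.002]
wrist_force: [0.0, -0.3, 0.5]
width: -0.0001
```

```bash
python3 - <<'E'
from h import *
nxt(z=.085)
E
```

```text
phi 1.0455376029519374 rad 0.11485233725288993
t3.73 tcp [0.4646 0.1716 0.0849] yaw_y 0.927 F [ 0.02 -0.35  0.54] w -0.0001 q [ 0.35  0.12 -0.4   1.05  0.    1.  ] tilt [0.0017 0.0008]
[np.float64(1.0), np.float64(4.0), np.float64(-0.0), np.float64(0.02)]
[np.float64(1.0), np.float64(8.0), np.float64(-0.0), np.float64(0.05)]
[np.float64(1.0), np.float64(12.0), np.float64(-0.0), np.float64(0.09)]
[np.float64(1.0), np.float64(16.0), np.float64(-0.0), np.float64(0.12)]
[np.float64(1.0), np.float64(20.0), np.float64(-0.0), np.float64(0.16)]
[np.float64(0.0), np.float64(24.0), np.float64(-0.0), np.float64(0.19)]
[np.float64(0.0), np.float64(28.0), np.float64(-0.0), np.float64(0.23)]
[np.float64(-1.0), np.float64(32.0), np.float64(-0.0), np.float64(0.26)]
```

Emit:
apply_moves(plan=[[[1, 3, 0, 0.02, 0], [1, 6, 0, 0.04, 0], [1, 10, 0, 0.07, 0], [1, 14, 0, 0.11, 0], [1, 18, 0, 0.14, 0], [0, 22, 0, 0.18, 0], [0, 26, 0, 0.21, 0], [-1, 30, 0, 0.25, 0]]])

```text
clock: 4.4
ee_pos: [0.4823, 0.1948, 0.0826]
orientation: [-1.362, -2.829, 0.002]
wrist_force: [-2.7, -0.9, -0.6]
width: 0.0001
```

```bash
python3 - <<'E'
from h import *
nxt(z=.085); save('wrist','w5')
E
```

```text
phi 0.7910814200150182 rad 0.11489608033712363
t4.40 tcp [0.4823 0.1948 0.0826] yaw_y 0.674 F [-2.73 -0.88 -0.59] w 0.0001 q [ 0.38  0.17 -0.35  1.06  0.    1.28] tilt [-0.0019 -0.0006]
[np.float64(1.0), np.float64(4.0), np.float64(-2.0), np.float64(0.02)]
[np.float64(1.0), np.float64(8.0), np.float64(-2.0), np.float64(0.05)]
[np.float64(1.0), np.float64(12.0), np.float64(-2.0), np.float64(0.09)]
[np.float64(1.0), np.float64(16.0), np.float64(-2.0), np.float64(0.12)]
[np.float64(1.0), np.float64(20.0), np.float64(-2.0), np.float64(0.16)]
[np.float64(0.0), np.float64(24.0), np.float64(-2.0), np.float64(0.19)]
[np.float64(-0.0), np.float64(28.0), np.float64(-2.0), np.float64(0.23)]
[np.float64(-1.0), np.float64(32.0), np.float64(-2.0), np.float64(0.26)]
```

View pics/w5.png

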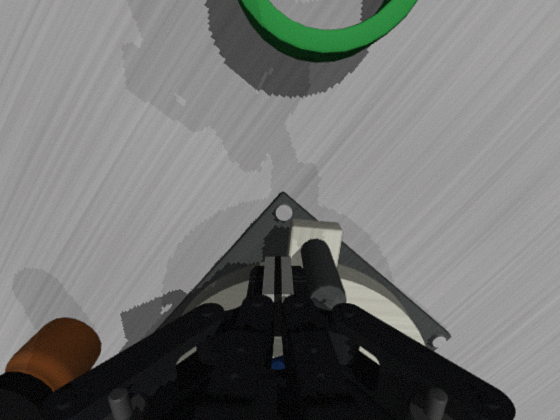

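Emit:
apply_moves(plan=[[[0, 4, -1, 0.02, 0], [0, 8, -2, 0.05, 0], [0, 12, -2, 0.09, 0], [0, 16, -2, 0.12, 0], [0, 20, -2, 0.16, 0], [0, 24, -2, 0.19, 0], [-1, 28, -2, 0.23, 0], [-2, 32, -2, 0.26, 0]]])

```text
clock: 5.12
ee_pos: [0.5087, 0.2133, 0.0848]
orientation: [-1.717, -2.629, 0.001]
wrist_force: [-2.1, 0.8, 0.1]
width: 0.0
```

```bash
python3 - <<'E'
from h import *
nxt(z=.085); save('top','t6'); save('wrist','w6')
z=np.load('pics/t6.npz'); o=ortho('top',z['im'],T('top'),.43,.69,-.10,.25,.05,.0005)
cv2.imwrite('pics/o6.png',o[:,:,::-1])
E
```

```text
phi 0.5079971014177226 rad 0.11368885089441498
t5.12 tcp [0.5087 0.2133 0.0848] yaw_y 0.414 F [-2.09  0.79  0.14] w 0.0000 q [ 0.4   0.22 -0.27  1.08  0.    1.55] tilt [-0.0017  0.    ]
[np.float64(2.0), np.float64(4.0), np.float64(-0.0), np.float64(0.04)]
[np.float64(2.0), np.float64(8.0), np.float64(-0.0), np.float64(0.08)]
[np.float64(2.0), np.float64(12.0), np.float64(-0.0), np.float64(0.11)]
[np.float64(2.0), np.float64(16.0), np.float64(-0.0), np.float64(0.15)]
[np.float64(1.0), np.float64(20.0), np.float64(-0.0), np.float64(0.18)]
[np.float64(1.0), np.float64(24.0), np.float64(-0.0), np.float64(0.22)]
[np.float64(1.0), np.float64(28.0), np.float64(-0.0), np.float64(0.25)]
[np.float64(-0.0), np.float64(32.0), np.float64(-0.0), np.float64(0.29)]
```

View pics/o6.png

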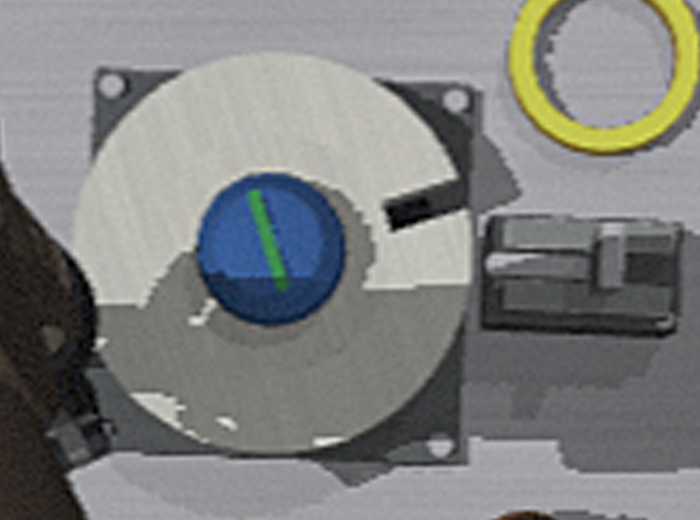

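View pics/w6.png

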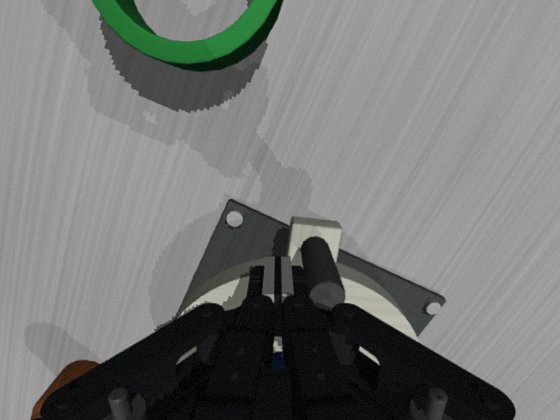

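Emit:
apply_moves(plan=[[[1, 4, 0, 0.04, 0], [1, 8, 0, 0.08, 0], [1, 12, 0, 0.11, 0], [1, 16, 0, 0.15, 0], [1, 20, 0, 0.18, 0], [1, 24, 0, 0.22, 0], [0, 28, 0, 0.25, 0], [0, 30, 0, 0.27, 0]]])

```text
clock: 5.88
ee_pos: [0.5366, 0.225, 0.085]
orientation: [2.055, 2.377, -0.001]
wrist_force: [-0.3, -1.5, 0.2]
width: -0.0001
```

```bash
python3 - <<'E'
from h import *
nxt(d=.02,n=5,z=.085); save('top','t7')
z=np.load('pics/t7.npz'); o=ortho('top',z['im'],T('top'),.49,.64,-.06,.16,.049,.0003)
cv2.imwrite('pics/o7.png',o[:,:,::-1])
E
```

```text
phi 0.24197632668414423 rad 0.11435416000629685
t5.88 tcp [0.5366 0.225  0.085 ] yaw_y 0.145 F [-0.34 -1.45  0.24] w -0.0001 q [ 0.4   0.28 -0.2   1.09 -0.    1.82] tilt [-0.0005 -0.0006]
[np.float64(1.0), np.float64(2.0), np.float64(0.0), np.float64(0.02)]
[np.float64(1.0), np.float64(5.0), np.float64(0.0), np.float64(0.04)]
[np.float64(1.0), np.float64(7.0), np.float64(0.0), np.float64(0.06)]
[np.float64(1.0), np.float64(9.0), np.float64(0.0), np.float64(0.08)]
[np.float64(1.0), np.float64(11.0), np.float64(0.0), np.float64(0.1)]
```

View pics/o7.png

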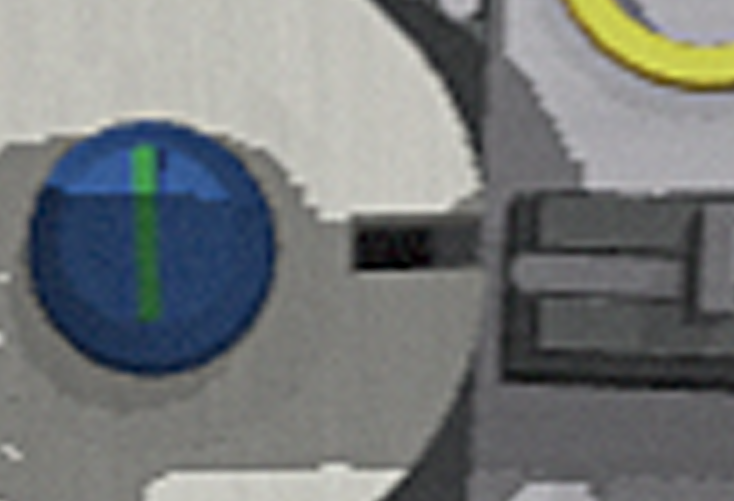

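Emit:
apply_moves(plan=[[[0, 2, 0, 0.02, 0], [0, 4, 0, 0.04, 0], [0, 6, 0, 0.06, 0], [0, 8, 0, 0.07, 0], [0, 9, 0, 0.08, 0], [0, 9, 0, 0.08, 0]]])

```text
clock: 6.43
ee_pos: [0.5459, 0.2266, 0.0853]
orientation: [2.147, 2.293, 0.0]
wrist_force: [-0.9, -0.1, -0.7]
width: 0.0001
```

```bash
python3 - <<'E'
from h import *
nxt(d=.02,n=2,z=.085); save('top','t8')
z=np.load('pics/t8.npz'); o=ortho('top',z['im'],T('top'),.49,.64,-.06,.16,.049,.0003)
cv2.imwrite('pics/o8.png',o[:,:,::-1])
E
```

```text
phi 0.15964709289018555 rad 0.11407874092687975
t6.43 tcp [0.5459 0.2266 0.0853] yaw_y 0.065 F [-0.88 -0.09 -0.73] w 0.0001 q [ 0.39  0.29 -0.18  1.1  -0.    1.9 ] tilt [0.0004 0.    ]
[np.float64(1.0), np.float64(2.0), np.float64(0.0), np.float64(0.03)]
[np.float64(1.0), np.float64(5.0), np.float64(0.0), np.float64(0.05)]
```

View pics/o8.png

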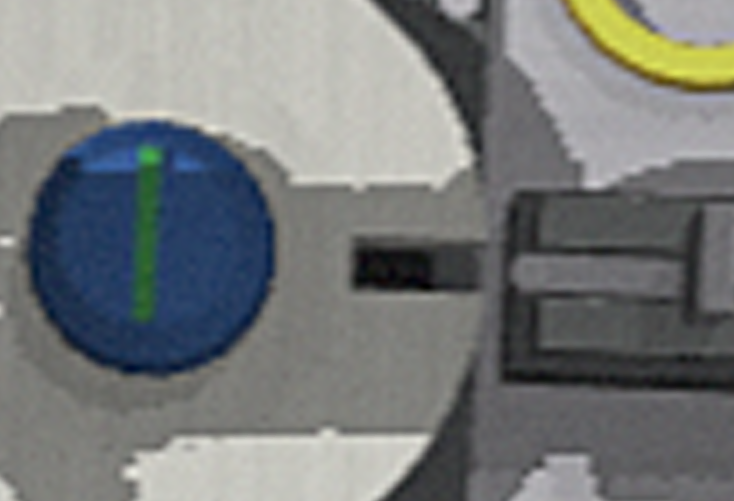

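Emit:
apply_moves(plan=[[[0, 0.5, 0, 0, 0], [0, 1, 0, 0, 0], [0, 1, 0, 0, 0]]])

```text
clock: 6.73
ee_pos: [0.5466, 0.2266, 0.0854]
orientation: [2.147, 2.293, 0.0]
wrist_force: [-0.7, -0.3, 0.7]
width: 0.0001
```

```bash
python3 - <<'E'
from h import *
info(); save('top','t9')
z=np.load('pics/t9.npz'); o=ortho('top',z['im'],T('top'),.535,.585,-.05,.06,.049,.0002)
g=o.mean(2)
for a,b in [(.052,.045),(.045,.038),(.038,.031),(.031,.024),(.022,.018),(0,-.01),(-.01,-.02),(-.02,-.03)]:
    i,j=int((.06-a)/.0002),int((.06-b)/.0002)
    p=g[:,i:j].mean(1); print(a,p[80:170:3].astype(int))
cv2.imwrite('pics/o9.png',cv2.resize(o[:,:,::-1],None,fx=1.4,fy=1.4,interpolation=cv2.INTER_CUBIC))
E
```

```text
t6.73 tcp [0.5466 0.2266 0.0854] yaw_y 0.066 F [-0.7  -0.32  0.71] w 0.0001 q [ 0.39  0.29 -0.18  1.1  -0.    1.9 ] tilt [ 0.0001 -0.    ]
0.052 [ 97  85  82  80  74  61  48  34  23  18  18  19  18  18  19  20  21  22
  23  22  19  15  14  16  16  21  40  67  97 124]
0.045 [109  99  93  87  77  64  53  42  31  24  21  20  19  21  24  26  25  23
  21  19  18  18  18  13   6   8  22  56  94 128]
0.038 [121 110  99  87  72  61  54  48  38  29  23  19  16  17  19  21  21  21
  21  21  21  20  18  11   1   0  14  47  86 120]
0.031 [129 117 101  83  68  61  61  61  59  56  54  52  51  52  52  52  52  51
  50  49  48  47  45  41  35  35  46  64  85 105]
0.022 [131 118 101  82  68  62  64  66  63  60  57  54  53  53  54  55  56  57
  58  58  58  57  55  52  48  48  53  60  70  83]
0 [ 78  76  73  69  63  55  49  51  64  82 100 114 117 114 111 111 111 112
 113 112 112 111 111 114 115 110  96  77  60  52]
-0.01 [ 83  89  96  96  85  64  45  38  49  72  96 113 117 114 111 110 109 108
 108 108 108 109 111 115 118 114 101  84  69  62]
-0.02 [ 85  90  95  94  81  60  42  36  45  64  84  99 106 108 110 112 112 110
 110 109 109 109 110 113 115 112 104  93  83  76]
```

View pics/o9.png

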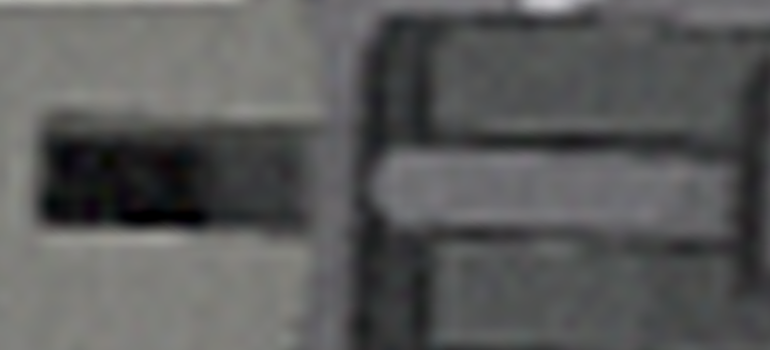

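Slot and bar axes agree to within about 1 mm. Backing off the post, then lifting.

Emit:
apply_moves(plan=[[[0, -6, 0, 0, 0], [0, -15, 0, 0, 0], [0, -20, -10, 0, 0], [0, -20, -40, 0, 0], [0, -20, -75, 0, 0], [0, -20, -105, 0, 0], [0, -20, -110, 0, 0], [0, -20, -110, 0, 0]]])

```text
clock: 7.45
ee_pos: [0.5275, 0.2259, 0.1991]
orientation: [2.145, 2.292, 0.009]
wrist_force: [0.5, 0.8, -0.6]
width: 0.0
```

```bash
python3 - <<'E'
from h import *
rows([(.554,-.10,.195,-.048),(.554,-.10,.079,-.048)])
save('top','t10')
z=np.load('pics/t10.npz'); o=ortho('top',z['im'],T('top'),.49,.64,-.06,.16,.049,.0003)
cv2.imwrite('pics/o10.png',o[:,:,::-1])
E
```

```text
t7.45 tcp [0.5275 0.2259 0.1991] yaw_y 0.066 F [ 0.46  0.78 -0.63] w 0.0000 q [ 0.4   0.22 -0.03  1.32 -0.    1.91] tilt [0.0057 0.0024]
[np.float64(-327.0), np.float64(5.0), np.float64(3.0), np.float64(0.11)]
[np.float64(-327.0), np.float64(4.0), np.float64(119.0), np.float64(0.11)]
```

View pics/o10.png

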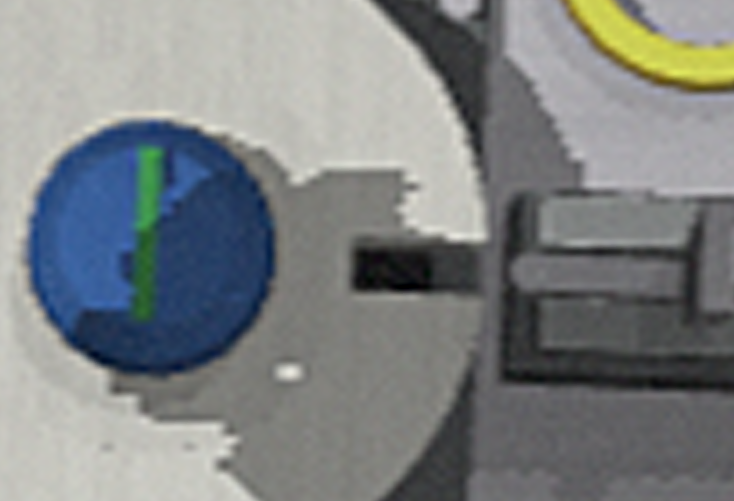

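Emit:
apply_moves(plan=[[[-15, 0, 0, 0.02, 0], [-45, 0, 0, 0.05, 0], [-80, 0, 0, 0.08, 0], [-115, 0, 0, 0.11, 0], [-150, 0, 0, 0.11, 0], [-185, 2, 0, 0.11, 0], [-220, 3, 0, 0.11, 0], [-255, 4, 0, 0.11, 0]]])

```text
clock: 8.17
ee_pos: [0.5459, -0.0312, 0.1936]
orientation: [-2.269, -2.17, 0.004]
wrist_force: [0.7, -0.5, 0.4]
width: -0.0001
```

Emit:
apply_moves(plan=[[[-25, 0, 0, 0, 0], [-50, 0, 0, 0, 0], [-65, 0, 0, 0, 0], [-72, 0, 0, 0, 0], [-72, 0, 0, 0, 0], [-72, 0, 0, 0, 0]]])

```text
clock: 8.67
ee_pos: [0.5435, -0.1008, 0.1944]
orientation: [-2.27, -2.17, 0.001]
wrist_force: [-0.1, -0.2, -0.4]
width: -0.0
```

```bash
python3 - <<'E'
from h import *
rows([(.554,-.10,.195,-.048),(.554,-.10,.079,-.048)])
save('wrist','w11');save('side','s11')
E
```

```text
t8.67 tcp [ 0.5435 -0.1008  0.1944] yaw_y -0.045 F [-0.08 -0.23 -0.39] w -0.0000 q [-0.18  0.18 -0.08  1.31  0.    1.43] tilt [-0.0017  0.0006]
[np.float64(1.0), np.float64(10.0), np.float64(-1.0), np.float64(0.0)]
[np.float64(1.0), np.float64(11.0), np.float64(115.0), np.float64(0.0)]
```

View pics/w11.png

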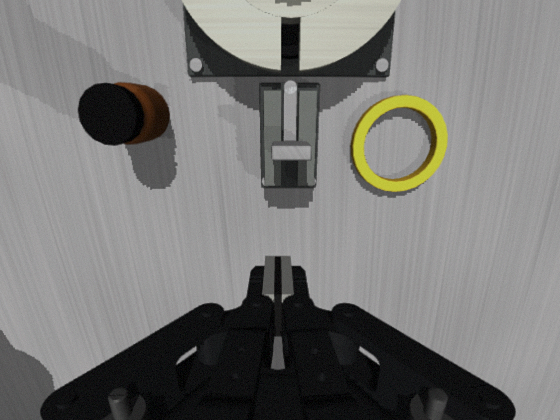

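View pics/s11.png

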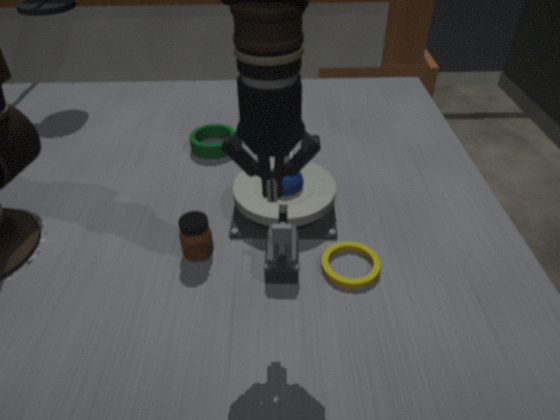

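The wrist view shows the slot (about column 290) and the bar (about column 291) in line, with the tab at (291,152). The fingers, at column 278, need to shift about 10 mm in y.

Emit:
apply_moves(plan=[[[0, 5, 10, 0, 0], [0, 10, 35, 0, 0], [0, 10, 65, 0, 0], [0, 10, 90, 0, 0], [0, 10, 108, 0, 0], [0, 10, 115, 0, 0], [0, 10, 115, 0, 0]]])

```text
clock: 9.35
ee_pos: [0.553, -0.1002, 0.0779]
orientation: [-2.266, -2.171, 0.004]
wrist_force: [0.8, 0.7, 0.3]
width: -0.0
```

```bash
python3 - <<'E'
from h import *
rows([(.5555,-.0705,.079,-.048),(.558,-.0249,.079,-.048)])
save('wrist','w12')
E
```

```text
t9.35 tcp [ 0.553  -0.1002  0.0779] yaw_y -0.043 F [0.8  0.67 0.35] w -0.0000 q [-0.18  0.25 -0.26  1.07  0.    1.43] tilt [-0.004   0.0008]
[np.float64(30.0), np.float64(1.0), np.float64(-1.0), np.float64(0.01)]
[np.float64(75.0), np.float64(2.0), np.float64(-1.0), np.float64(0.01)]
```

View pics/w12.png

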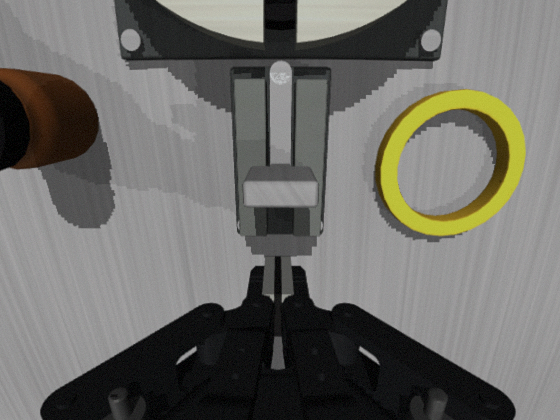

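Emit:
apply_moves(plan=[[[6, 0, 0, 0, 0], [14, 1, 0, 0, 0], [20, 1, 0, 0, 0], [24, 1, 0, 0, 0], [28, 1, 0, 0, 0], [32, 1, 0, 0, 0], [36, 1, 0, 0, 0], [39, 1, 0, 0, 0]]])

```text
clock: 10.07
ee_pos: [0.5571, -0.0623, 0.0806]
orientation: [2.269, 2.171, -0.001]
wrist_force: [1.1, -3.1, 2.5]
width: -0.0001
```

```bash
python3 - <<'E'
from h import *
rows([(.558,-.0249,.079,-.048)])
save('wrist','w13')
E
```

```text
t10.07 tcp [ 0.5571 -0.0623  0.0806] yaw_y -0.044 F [ 1.13 -3.11  2.46] w -0.0001 q [-0.11  0.24 -0.26  1.07 -0.    1.5 ] tilt [ 0.0005 -0.001 ]
[np.float64(37.0), np.float64(-1.0), np.float64(2.0), np.float64(0.0)]
```

View pics/w13.png

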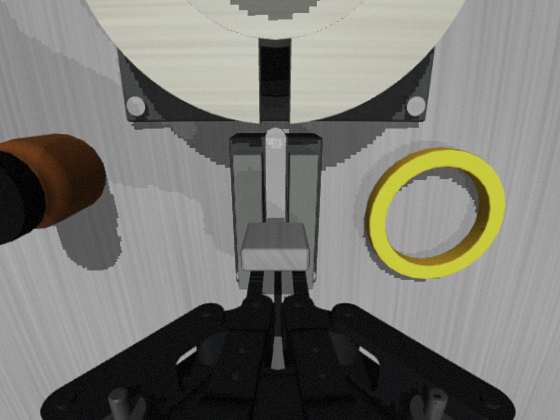

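In contact at about 3 N, with slot and bar both at column 276, so still lined up. Pushing on slowly.

Emit:
apply_moves(plan=[[[2, 0, 0, 0, 0], [5, 0, 0, 0, 0], [8, 0, 0, 0, 0], [11, 0, 0, 0, 0], [14, 0, 0, 0, 0], [17, 0, 0, 0, 0], [20, 0, 0, 0, 0]]])

```text
clock: 10.7
ee_pos: [0.5579, -0.0421, 0.0804]
orientation: [2.27, 2.172, 0.0]
wrist_force: [0.9, -2.3, 1.5]
width: -0.0001
```

```bash
python3 - <<'E'
from h import *
rows([(.558,-.0249,.079,-.048)])
save('wrist','w14')
E
```

```text
t10.70 tcp [ 0.5579 -0.0421  0.0804] yaw_y -0.044 F [ 0.87 -2.34  1.5 ] w -0.0001 q [-0.08  0.24 -0.26  1.07 -0.    1.54] tilt [ 0.0003 -0.0001]
[np.float64(17.0), np.float64(-1.0), np.float64(1.0), np.float64(0.0)]
```

View pics/w14.png

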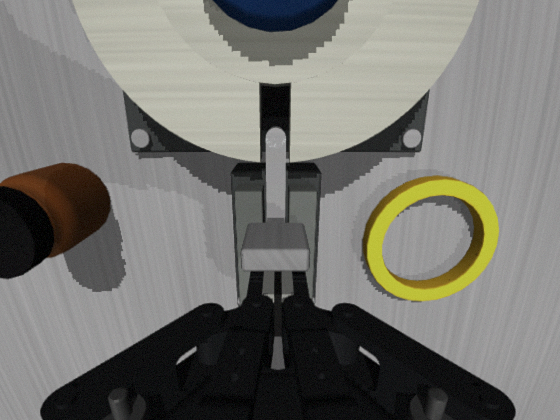

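The bar is inside the slot. I'll use smaller steps near the stop.

Emit:
apply_moves(plan=[[[2, 0, 0, 0, 0], [5, 0, 0, 0, 0], [8, 0, 0, 0, 0], [10, 0, 0, 0, 0], [12, 0, 0, 0, 0], [13, 0, 0, 0, 0]]])

```text
clock: 11.25
ee_pos: [0.5584, -0.029, 0.0802]
orientation: [-2.27, -2.172, -0.0]
wrist_force: [0.8, -1.9, 1.6]
width: 0.0001
```

```bash
python3 - <<'E'
from h import *
info()
E
```

```text
t11.25 tcp [ 0.5584 -0.029   0.0802] yaw_y -0.044 F [ 0.82 -1.89  1.57] w 0.0001 q [-0.05  0.24 -0.26  1.07  0.    1.56] tilt [-0.      0.0001]
```

Emit:
apply_moves(plan=[[[0.5, 0, 0, 0, 0], [1, 0, 0, 0, 0], [1.5, 0, 0, 0, 0], [1.5, 0, 0, 0, 0]]])

```text
clock: 11.58
ee_pos: [0.5584, -0.0278, 0.0803]
orientation: [-2.27, -2.172, -0.0]
wrist_force: [1.1, -2.0, 0.8]
width: -0.0002
```

Emit:
apply_moves(plan=[[[0.5, 0, 0, 0, 0], [1, 0, 0, 0, 0], [1, 0, 0, 0, 0]]])

```text
clock: 11.83
ee_pos: [0.5585, -0.0268, 0.0803]
orientation: [-2.27, -2.172, -0.0]
wrist_force: [1.4, -0.8, 0.9]
width: 0.0002
```

Emit:
apply_moves(plan=[[[0.5, 0, 0, 0, 0], [1, 0, 0, 0, 0], [1, 0, 0, 0, 0]]])

```text
clock: 12.08
ee_pos: [0.5585, -0.0258, 0.0803]
orientation: [-2.27, -2.172, -0.0]
wrist_force: [1.7, -1.8, 0.4]
width: 0.0002
```

```bash
python3 - <<'E'
from h import *
info();save('wrist','w15')
E
```

```text
t12.08 tcp [ 0.5585 -0.0258  0.0803] yaw_y -0.044 F [ 1.71 -1.81  0.4 ] w 0.0002 q [-0.05  0.24 -0.26  1.07  0.    1.57] tilt [0.0001 0.0001]
```

View pics/w15.png

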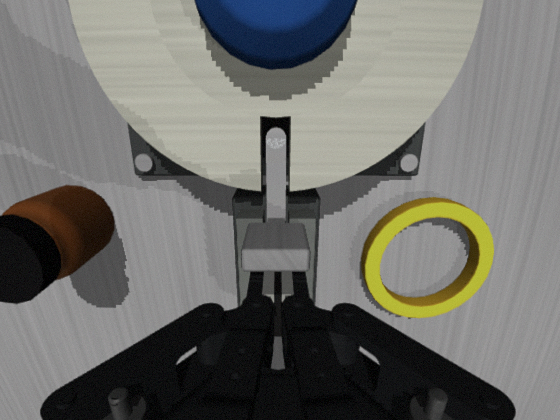

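Emit:
apply_moves(plan=[[[0.5, 0, 0, 0, 0], [1, 0, 0, 0, 0], [1, 0, 0, 0, 0]]])

```text
clock: 12.38
ee_pos: [0.5585, -0.0254, 0.0803]
orientation: [2.269, 2.171, -0.002]
wrist_force: [0.8, -4.5, 0.4]
width: 0.0001
```

Emit:
apply_moves(plan=[[[0.5, 0, 0, 0, 0], [1, 0, 0, 0, 0], [1, 0, 0, 0, 0]]])

```text
clock: 12.63
ee_pos: [0.5586, -0.0254, 0.0803]
orientation: [2.269, 2.169, -0.004]
wrist_force: [0.8, -8.5, 0.4]
width: 0.0004
```

The position holds while the force climbs from 4.5 to 8.5 N, so the bar is at its stop. Retreating.

Emit:
apply_moves(plan=[[[-2, 0, 0, 0, 0], [-8, 0, 0, 0, 0], [-20, 0, 0, 0, 0], [-40, 0, 0, 0, 0], [-55, 0, -5, 0, 0], [-60, 0, -30, 0, 0], [-60, 0, -65, 0, 0], [-60, 0, -100, 0, 0]]])

```text
clock: 13.3
ee_pos: [0.5547, -0.0847, 0.1803]
orientation: [-2.269, -2.169, 0.002]
wrist_force: [1.3, 1.0, 0.7]
width: -0.0002
```

Emit:
apply_moves(plan=[[[-20, 0, -15, 0, 0], [-50, 0, -25, 0, 0], [-75, 0, -30, 0, 0], [-80, 0, -30, 0, 0], [-80, 0, -30, 0, 0], [-80, 0, -30, 0, 0]]])

```text
clock: 13.8
ee_pos: [0.552, -0.1639, 0.2097]
orientation: [-2.27, -2.17, -0.0]
wrist_force: [0.5, 0.6, -0.5]
width: -0.0005
```

```bash
python3 - <<'E'
from h import *
info();print(arm.sense()['joint_vel'].round(4))
save('wrist','w16'); save('top','t16')
im=np.load('pics/t16.npz')['im']; z0=np.load('pics/top0.npz')['im']
o=ortho('top',im,T('top'),.49,.64,-.06,.16,.049,.0003); cv2.imwrite('pics/o16.png',o[:,:,::-1])
E
```

```text
t13.80 tcp [ 0.552  -0.1639  0.2097] yaw_y -0.045 F [ 0.49  0.56 -0.54] w -0.0005 q [-0.29  0.22  0.01  1.36  0.    1.33] tilt [-0.001   0.0011]
[ 0.0227 -0.0007 -0.0119 -0.0009 -0.0006  0.0025]
```

View pics/o16.png

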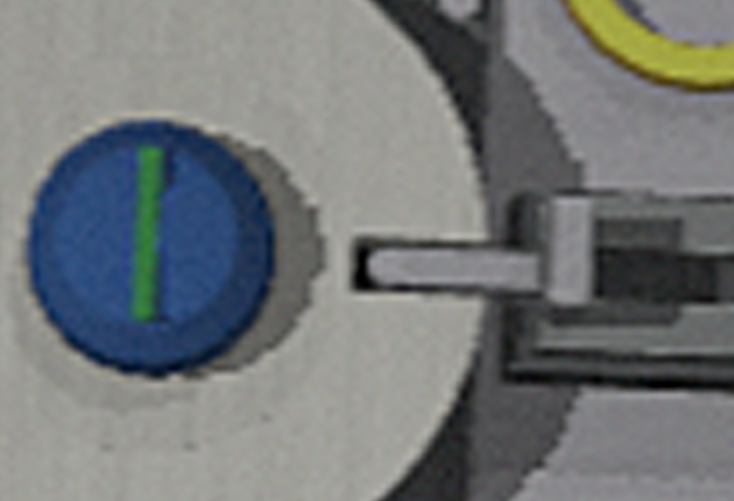

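View pics/t16.png

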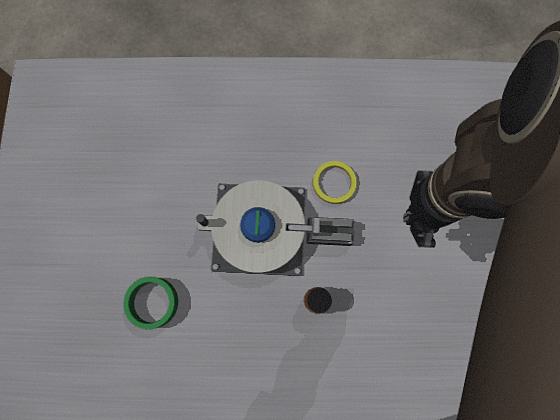

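The nose is 65 mm from the axis, which is fully home. The bystanders are at the same pixels as at the start, and the arm is clear.

```bash
python3 - <<'E'
from h import *
print(order.sign_off())
E
```

```text
the job is handed in; nothing more can be done
None
```

The turntable is locked, and I handed the job in at about 13.9 s of the 54 s allowed. The hand-in reports no verdict, so the result below rests on my own checks.

**Turning the disc:** I pushed the post round about 1.1 rad with the shut fingertips, at about 2–3 N. I stopped when the slot and bar lined up to within about 1 mm in the top and wrist views.

**Pushing the bar:** I backed off, lifted over the cover and pushed the tab at about 2–3 N until the bar met its stop. There the position stayed still while the force rose to 8.5 N.

**Last checks:**
- **Bar:** the nose is about 65 mm from the axis, which is 35 mm deep in the slot and fully home.
- **Bystanders:** the tape rolls and the jar are at the same pixels as at the start.
- **Arm:** it stands clear, with the wrist force down at noise level (under 1 N).

**One thing that went wrong:** early in the first push the wrist showed about 8.5 N upward, probably from the finger linkage resting on top of the post. I raised the tool 14 mm and it did not happen again. It stayed well under the 35 N limit.

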